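# Close the three jars with the stoppers that fit

### The job

Close the three open white jars: put into the mouth of each jar the one grey stopper that fits it, plug down and knob up, so that its flange lies flat on the rim. Leave the jars standing where they are, and do not disturb the wooden cap and the glass flask.

Things in the scene. Friction and masses are not known exactly. Their poses are not given: they have to be found in the camera images.
- jar_s: Open-topped white plastic jar, the small one of three alike, 70 mm high, body 46 mm across, round mouth of 28 mm bore, neck wall 4 mm, 36 mm over the rim; loose, about 350 g. Origin at the centre of its underside, z up along its axis; the rim is at z = 70 mm.
- jar_m: Open-topped white plastic jar, the middle one of three alike, 70 mm high, body 60 mm across, round mouth of 42 mm bore, neck wall 4 mm, 50 mm over the rim; loose, about 350 g. Origin at the centre of its underside, z up along its axis; the rim is at z = 70 mm.
- jar_l: Open-topped white plastic jar, the large one of three alike, 70 mm high, body 74 mm across, round mouth of 56 mm bore, neck wall 4 mm, 64 mm over the rim; loose, about 350 g. Origin at the centre of its underside, z up along its axis; the rim is at z = 70 mm.
- stopper_s: Loose grey plastic stopper, the small one of three alike, 42 mm high, about 40 g, standing on its plug. Plug 16 mm long, 25 mm wide under the flange, tapering to 15 mm at the foot; flange 35 mm wide, z = 16 to 22 mm; knob to hold it by 18 mm wide, z = 22 to 42 mm. Fits only the 28 mm mouth, flange resting on the rim; a stopper too small for a mouth falls in. Origin: centre of the foot, z up to the knob.
- stopper_m: Loose grey plastic stopper, the middle one of three alike, 42 mm high, about 40 g, standing on its plug. Plug 16 mm long, 39 mm wide under the flange, tapering to 29 mm at the foot; flange 49 mm wide, z = 16 to 22 mm; knob to hold it by 23 mm wide, z = 22 to 42 mm. Fits only the 42 mm mouth, flange resting on the rim; a stopper too small for a mouth falls in. Origin: centre of the foot, z up to the knob.
- stopper_l: Loose grey plastic stopper, the large one of three alike, 42 mm high, about 40 g, standing on its plug. Plug 16 mm long, 53 mm wide under the flange, tapering to 43 mm at the foot; flange 63 mm wide, z = 16 to 22 mm; knob to hold it by 28 mm wide, z = 22 to 42 mm. Fits only the 56 mm mouth, flange resting on the rim; a stopper too small for a mouth falls in. Origin: centre of the foot, z up to the knob.
- wood_cap: Bystander: loose round cap of turned wood, 37 mm across, 16 mm high, not part of the job. Origin at the centre of its underside.
- glass_flask: Bystander: loose clear-glass conical flask, 73 mm across at the foot, 121 mm high, not part of the job. Behind it stands a fixed yellow bucket, about 250 mm across and 140 mm high, with a glass tube lying across it. Origin at the centre of its underside, z up.
- heating_mantle: Obstacle, fixed: round beige heating mantle between the left and right halves of the desk, 283 mm across, 135 mm high. Pass over it. Origin at the centre of its underside.
- retort_stand: Obstacle, fixed: retort stand with glassware at the back of the desk. Base 130 x 200 mm, rod 473 mm high; its clamp reaches 46 mm towards the robot (-x) from the origin at z = 240 to 285 mm, so swing past on the robot's side of it. Origin on the desk, within 15 mm of the rod's foot.

How it is judged (in metres and radians):
At the end, for the whole second after the job is handed in: Each of the three stoppers sits in the jar of its own size, knob up, within 6 mm of the jar's axis and 0.12 rad of it, its flange on the rim (foot 50 to 58 mm above the jar's underside, 54 mm when seated); every jar upright (within 0.08 rad), within 30 mm of where it stood, all at rest (horizontal distance between stopper_s and jar_s below 0.006 m and z of stopper_s in the frame of jar_s between 0.05 and 0.058 m and angle between the z axis of stopper_s and the z axis of jar_s, either way round below 0.12 rad and angle between each of stopper_s, stopper_m, stopper_l's own z axis and vertical below 0.2 rad and angle between each of jar_s, jar_m, jar_l's own z axis and vertical below 0.08 rad and distance of each of jar_s, jar_m, jar_l from where it was at the start of the episode below 0.03 m and linear speed of each of stopper_s, jar_s, stopper_m, jar_m, stopper_l, jar_l below 0.02 m/s and horizontal distance between stopper_m and jar_m below 0.006 m and z of stopper_m in the frame of jar_m between 0.05 and 0.058 m and angle between the z axis of stopper_m and the z axis of jar_m, either way round below 0.12 rad and horizontal distance between stopper_l and jar_l below 0.006 m and z of stopper_l in the frame of jar_l between 0.05 and 0.058 m and angle between the z axis of stopper_l and the z axis of jar_l, either way round below 0.12 rad); the robot touches nothing.
It fails at once if the wooden cap is pushed more than 25 mm from its place (distance of wood_cap from where it was at the start of the episode above 0.025 m).
It fails at once if the glass flask is pushed more than 25 mm from its place (distance of glass_flask from where it was at the start of the episode above 0.025 m).
It fails at once if a jar is tipped over (angle between any of jar_s, jar_m, jar_l's own z axis and vertical above 0.5 rad).
It fails at once if the glass flask is tipped (angle between glass_flask's own z axis and vertical above 0.4 rad).
It also fails if it takes over 88 s, if anything falls off the work surface, if the arm or the gripper's body presses on something with over 40 N, if the wrist force passes 120 N, or if a joint passes its speed limit or range.

### The arm

A 6-joint arm with a two-finger parallel gripper is mounted at the origin on a cart in front of the work surface, level with it; the furniture and walls round the work are solid. World frame = base frame: x ahead of the robot, y to its left, z up, the work surface at z = 0. Lengths are in mm, angles in rad, forces in N, time in s.
With the tool pointing down it reaches from about 425 to 925 mm from the base axis. Payload 12.5 kg.
Tool frame: the origin (TCP) lies midway between the tips of the shut fingers; the grasp point (between the pads) lies 19 mm behind it; z points along the fingers, y is the line along which they close (so a half turn about z gives the same grasp; the last joint's range is limited). The gripper opens to 85 mm and grips with 20 to 120 N. Pads are 22 mm wide; open, the fingers measure 114 mm over their backs; the gripper's body (76 mm by 85 mm) begins 54 mm behind the grasp point. The pads swing forward as they close: fully open they stand 13 mm farther back than shut.
Start: joints at [-1.215, 0.491, 1.559, -0, 1.092, -0.106], TCP at [278.499, -559.538, 231.327] pointing down, gripper open.
Joint ranges: [-3.1, 3.1], [-0.84, 2.19], [0.05, 2.79], [-1.13, 4.28], [0.06, 2.93], [-2.69, 2.69]. Speed limits (rad/s): [2.22, 2.22, 2.79, 3.14, 3.14, 3.14].

### API

Orientations are given as a unit quaternion [w, x, y, z].
In Python, from cell import monitor, imaging, job, spotter gives the robot as it stands.
- The arm moves only by the tool step_arm, never from a script. Its argument "moves" is a list of rows, each a list of 7 numbers: the shift along the tool's x, y, z each as a share of 0.4 m, from -1 to 1, then the turn, a rotation vector about the tool's x, y, z each as a share of 2 rad, from -1 to 1, then the closure in counts, from 0 (fully open) to 255 (shut). In form: [[tx, ty, tz, wx, wy, wz, gripper], ...]. A call has 1 to 8 rows; each row is the pose to reach, as a shift and turn from the pose commanded when the call began, along the tool's axes at that moment; what a row does not reach only later rows make up. A row lasts 1/10 s, in which the tool goes at most 50 mm and 8.59 degrees, less where a joint would pass 70% of its speed; a pose out of reach is approached as far as the arm can. A call with a number of a shift or a turn outside -1 to 1 is refused whole. A call with a gripper value outside its range is refused whole. The fingers move at their own pace and stop on an object; "force" is the grip in N (left out, the last holds). Time passes only in rows, so rows that repeat a pose let the fingers close. It gives the time, the measured TCP pose, the force, the opening and the grip force at its end, in the units of the state.
- monitor.read_state(): the state, without advancing time (a new reading comes with each control period).
- imaging.camera(name): name is "scene" or "top"; returns a dict with "img" (384x512x3 uint8, blue, green, red), "K" (3x3 intrinsics, pixels), "dist_coeffs" ([k1, k2, p1, p2, k3] as OpenCV has them; the pictures are not rectified), "origin" and "attitude" of the camera in the world. Camera axes: x right, y up, looking along -z (the intrinsics and any distortion apply to the point x, -y, -z); pixel columns grow to the right and rows downward; lengths in mm; the calibration is good to about 2 mm. A picture is of the moment at which its call begins. There is no depth.
- job.job_done(): hands the job in; it is judged then, once.
Trained networks look in a picture, given as the dict that the camera call returned (one of the last four; its "shot" number tells which), for a name from the list of things; names that differ only in an ending like _2 or _b are one class to them, and where a whole thing is asked for, a point or a joint stands for the part that bears it (a point fixed in the world has none). Each returns a list of dicts, best first, with "p" (0 to 1); they miss things now and then, are a little off and sometimes report something else, mostly with a low value. They report only what shows in the picture. A call takes as long as a camera call.
- spotter.spot_in(thing, picture): "at" ([column, row] in pixels, amid what is visible of it).
- spotter.cut_out(thing, picture): "mask" (384x512 bool, what is visible of it) and "at" ([column, row] in pixels, amid what is visible of it).
- spotter.place_of(thing, picture): "at" ([column, row] in pixels: a listed point, or the origin of a listed thing).
The state is a dict: "time_s": time; "joint_positions": joint angles; "qvel": joint speeds; "joint_efforts": joint torques, N m; "eef_pos": TCP position; "tcp_rot": TCP orientation; "ft_force": force on the tool from outside, world axes, zero at the start; "ft_torque": the same for the moment, N m; "opening": finger opening in mm; "grip_force": force on a finger pad.
Only numpy, scipy, OpenCV 4.12 (cv2) and the standard library are available. Lean on these libraries where they do the work, as an engineer would, in place of code of your own. Each camera call takes 0.05 s, during which the arm holds its last target. There are 200 camera calls.

## Working session

There is one attempt and no reset: what is moved stays moved. The work goes in short steps, Python scripts to look and compute and a tool call to move; the robot and the scene stay as the last step left them, time stands still between calls to the robot, and variables do not carry over. Pictures are saved under pics/ and viewed, at most 14 in all, crops included, and the job is handed in when it is done.

Besides the shell and the picture viewer there is one more tool, called after "Request:" by a JSON object that holds its "api" and its "payload". step_arm: Moves the arm, as the interface text tells. Its arguments: {"type":"object","properties":{"moves":{"type":"array","items":{"type":"array","items":{"type":"number"}}},"force":{"type":"number"}},"required":["moves"]}

```bash
mkdir -p pics; cat > h.py <<'E'
import numpy as np, cv2
from scipy.spatial.transform import Rotation as R
from cell import monitor, imaging, job, spotter
def rot(a):
    a=np.array(a,float)
    return a if a.shape==(3,3) else R.from_quat([a[1],a[2],a[3],a[0]]).as_matrix()
def ray(c,uv):
    p=cv2.undistortPoints(np.array([[uv]],float),np.array(c['K'],float),np.array(c['dist_coeffs'],float))[0,0]
    return np.array(c['origin'],float), rot(c['attitude'])@np.array([p[0],-p[1],-1])
def at_z(c,uv,z):
    o,d=ray(c,uv); return (o+d*(z-o[2])/d[2])[:2]
def proj(c,P):
    q=rot(c['attitude']).T@(np.array(P,float)-np.array(c['origin'],float))
    r,_=cv2.projectPoints(np.array([[q[0],-q[1],-q[2]]]),np.zeros(3),np.zeros(3),np.array(c['K'],float),np.array(c['dist_coeffs'],float)); return r[0,0]
E
python3 - <<'E'
from h import *
s=monitor.read_state();print(s)
for n in("top","scene"):
    c=imaging.camera(n);cv2.imwrite(f'pics/{n}0.png',c['img']);print(n,c['origin'],c['attitude'],c['K'])
    for t in "jar_s jar_m jar_l stopper_s stopper_m stopper_l wood_cap glass_flask heating_mantle retort_stand".split():
        for d in spotter.place_of(t,c)[:3]:
            print(t,round(d['p'],2),np.round(d['at']),at_z(c,d['at'],0).round(1))
E
```

```text
{'time_s': 0.0, 'joint_positions': array([-1.21457135e+00,  4.91556352e-01,  1.55945105e+00, -2.31231311e-05,
        1.09172492e+00, -1.05593639e-01]), 'qvel': array([-0.00171205, -0.00046154,  0.00048909, -0.00117436,  0.0010602 ,
        0.00014566]), 'joint_efforts': array([ 2.67474519e-03, -6.18442583e+01, -2.61591536e+01,  2.49479839e-06,
        3.99507349e-03,  3.86130262e-05]), 'eef_pos': array([ 278.4229664 , -559.29785144,  230.72918948]), 'tcp_rot': array([-5.64084018e-04,  9.73457311e-01,  2.28867950e-01, -8.13989708e-05]), 'ft_force': array([-0.38072604,  0.17363694,  0.04789695]), 'ft_torque': array([-0.08840426,  0.00118766, -0.02317625]), 'grip_force': 0.0, 'opening': 85.13393144282351}
top [ 206.46213107 -117.33647497 1513.15366792] [-0.66727653 -0.07936447  0.08493878  0.73568249] [[498.95831483   0.         257.63047332]
 [  0.         498.95831483 191.85651735]
 [  0.           0.           1.        ]]
jar_s 0.85 [138. 248.] [424.7 234.8]
jar_s 0.75 [305. 197.] [ 532.8 -290.6]
jar_s 0.74 [341. 228.] [ 425.9 -391.1]
jar_m 0.85 [138. 248.] [424.7 234.8]
jar_m 0.75
[... 828 characters left out ...]
62 [284. 231.] [ 524.9 -272.7]
jar_m 0.56 [295. 260.] [ 432.8 -382.4]
jar_l 0.87 [147. 190.] [418.5 221.3]
jar_l 0.62 [284. 231.] [ 524.9 -272.7]
jar_l 0.56 [295. 260.] [ 432.8 -382.4]
stopper_s 0.75 [258. 248.] [ 413.6 -275.2]
stopper_s 0.53 [225. 231.] [ 412.7 -153.5]
stopper_s 0.48 [251. 221.] [ 504.3 -169.1]
stopper_m 0.75 [258. 248.] [ 413.6 -275.2]
stopper_m 0.53 [225. 231.] [ 412.7 -153.5]
stopper_m 0.48 [251. 221.] [ 504.3 -169.1]
stopper_l 0.75 [258. 248.] [ 413.6 -275.2]
stopper_l 0.53 [225. 231.] [ 412.7 -153.5]
stopper_l 0.48 [251. 221.] [ 504.3 -169.1]
wood_cap 0.57 [325. 249.] [ 527.3 -408.7]
wood_cap 0.51 [226. 233.] [ 408.4 -160.6]
glass_flask 0.83 [359. 264.] [ 529.4 -512.6]
```

```bash
python3 - <<'E'
import cv2
a=cv2.imread('pics/top0.png');b=cv2.imread('pics/scene0.png')
cv2.imwrite('pics/topc.png',cv2.resize(a[150:300,100:420],(800,375),interpolation=cv2.INTER_CUBIC))
cv2.imwrite('pics/scenec.png',cv2.resize(b[140:330,110:400],(800,524),interpolation=cv2.INTER_CUBIC))
E
```

```text
(no output)
```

View pics/topc.png

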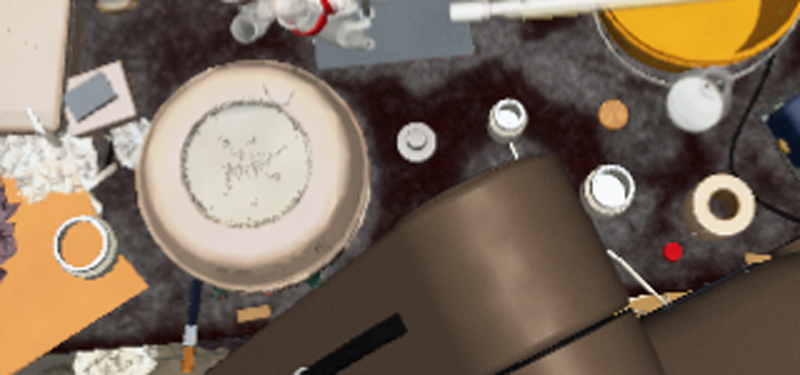

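View pics/scenec.png

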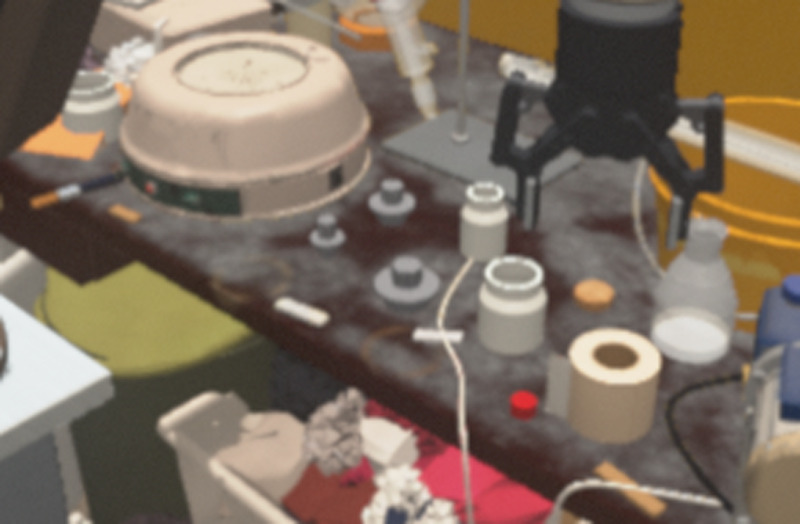

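The top view shows jar_l at (134,249), jar_s at (303,197), jar_m at (343,226) and stopper_m at (267,206). In the scene view stopper_s is at (228,224), stopper_m at (252,212), stopper_l at (257,242), and the wood cap at (325,246). Next I'll fit the xy positions by silhouette.

```bash
cat >> h.py <<'E'
D=dict(s=(46,36,28,25,15,35,18),m=(60,50,42,39,29,49,23),l=(74,64,56,53,43,63,28))
def prof(t):
    b,r,_,p,f,fl,k=D[t[-1]]
    if t[0]=='j': return [((0,b),(48,b)),((48,b),(56,r)),((56,r),(70,r))]
    return [((0,f),(16,p)),((16,fl),(22,fl)),((22,k),(42,k))]
A=np.linspace(0,2*np.pi,40)
def sil(c,t,xy,z0=0):
    m=np.zeros((384*4,512*4),np.uint8)
    for seg in prof(t):
        pts=[proj(c,[xy[0]+w/2*np.cos(a),xy[1]+w/2*np.sin(a),z0+z]) for z,w in seg for a in A]
        cv2.fillConvexPoly(m,cv2.convexHull(((np.array(pts)+.5)*4).astype(np.int32)),1)
    return m
def fit(c,t,xy,z0=0):
    """best mask near the expected place, then shift model until silhouette centroids agree"""
    uv=proj(c,[*xy,z0+(35 if t[0]=='j' else 20)])
    ds=[d for d in spotter.cut_out(t,c) if np.hypot(*(np.array(d['at'])-uv))<14]
    if not ds: return None
    M=cv2.resize(ds[0]['mask'].astype(np.uint8),(2048,1536),interpolation=cv2.INTER_NEAREST)
    def cen(m):
        q=cv2.moments(m,True);return np.array([q['m10'],q['m01']])/q['m00']/4
    zc=z0+(35 if t[0]=='j' else 20); xy=np.array(xy,float)
    for _ in range(4):
        S=sil(c,t,xy,z0); u=proj(c,[*xy,zc]); xy=xy+at_z(c,u+cen(M)-cen(S),zc)-at_z(c,u,zc)
    S=sil(c,t,xy,z0)
    return xy.round(1), 'p%.2f area%.2f iou%.2f'%(ds[0]['p'],M.sum()/S.sum(),(M&S).sum()/(M|S).sum())
P0=dict(jar_l=(421,228),jar_s=(529,-282),jar_m=(429,-387),stopper_m=(505,-170),stopper_s=(412,-155),stopper_l=(414,-275))
E
python3 - <<'E'
from h import *
for n in("top","scene"):
    c=imaging.camera(n)
    for t in P0: print(n,t,fit(c,t,P0[t]))
E
```

```text
top jar_l (array([412.6, 230.6]), 'p0.54 area0.41 iou0.34')
top jar_s (array([ 526.9, -281. ]), 'p0.57 area0.93 iou0.92')
top jar_m (array([ 426.7, -391.3]), 'p0.95 area0.85 iou0.85')
top stopper_m (array([ 512.9, -168.4]), 'p0.67 area1.02 iou0.92')
top stopper_s None
top stopper_l None
scene jar_l (array([426.3, 243.2]), 'p0.67 area0.82 iou0.79')
scene jar_s (array([ 523.4, -277.9]), 'p0.86 area0.84 iou0.84')
scene jar_m None
scene stopper_m (array([ 510. , -166.1]), 'p0.75 area0.88 iou0.86')
scene stopper_s (array([ 415.2, -164.1]), 'p0.59 area0.89 iou0.87')
scene stopper_l (array([ 404. , -278.7]), 'p0.75 area0.96 iou0.94')
```

Request:
{"api": "step_arm", "payload": {"moves": [[0.93, -0.96, -0.17, 0, 0, 0, 0], [0.93, -0.96, -0.17, 0, 0, 0, 0], [0.93, -0.96, -0.17, 0, 0, 0, 0], [0.93, -0.96, -0.17, 0, 0, 0, 0], [0.93, -0.96, -0.17, 0, 0, 0, 0], [0.93, -0.96, -0.17, 0, 0, 0, 0], [0.93, -0.96, -0.17, 0, 0, 0, 0], [0.93, -0.96, -0.17, 0, 0, 0, 0]]}}

```text
time_s: 2.6
eef_pos: [398.8, -179.5, 282.3]
tcp_rot: [0.0, 0.974, 0.229, 0.0]
ft_force: [0.2, 0.0, 0.3]
opening: 85.3
grip_force: 0.0
```

Request:
{"api": "step_arm", "payload": {"moves": [[0.34, -0.45, -0.05, 0, 0, 0, 0], [0.34, -0.45, -0.05, 0, 0, 0, 0], [0.34, -0.45, -0.05, 0, 0, 0, 0], [0.34, -0.45, -0.05, 0, 0, 0, 0], [0.34, -0.45, -0.05, 0, 0, 0, 0], [0.34, -0.45, -0.05, 0, 0, 0, 0], [0.34, -0.45, -0.05, 0, 0, 0, 0]]}}

```text
time_s: 3.3
eef_pos: [440.1, 40.6, 301.7]
tcp_rot: [0.0, 0.973, 0.23, -0.0]
ft_force: [0.1, -0.3, -0.1]
opening: 85.4
grip_force: 0.0
```

```bash
python3 - <<'E'
from h import *
np.set_printoptions(precision=1,suppress=True)
for n in("top","scene"):
    c=imaging.camera(n);cv2.imwrite(f'pics/{n}1.png',c['img']);np.save(f'{n}1.npy',c,allow_pickle=True)
    if n=="top":
        for t in P0: print(n,t,fit(c,t,P0[t]))
    W=c['img'][150:300,100:420] if n=="top" else c['img'][160:320,110:400]
    cv2.imwrite(f'pics/{n}1c.png',cv2.resize(W,(800,375) if n=="top" else (800,441),interpolation=cv2.INTER_CUBIC))
print(at_z(c,(277,189),0),monitor.read_state()['eef_pos'])
E
```

```text
top jar_l (array([421.2, 268.2]), 'p0.39 area0.08 iou0.08')
top jar_s (array([ 525.9, -280.2]), 'p0.73 area0.92 iou0.91')
top jar_m (array([ 426.1, -391.4]), 'p0.89 area1.01 iou0.95')
top stopper_m (array([ 512.4, -168.1]), 'p0.74 area0.85 iou0.85')
top stopper_s None
top stopper_l (array([ 409. , -282.5]), 'p0.77 area1.00 iou0.95')
[715.1 -93. ] [440.2  39.8 301.7]
```

View pics/top1c.png

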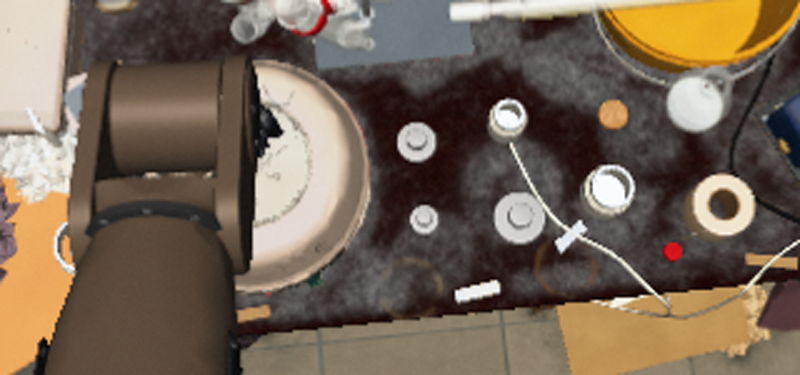

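The top view is now clear. stopper_s is at (270,238), stopper_m at (267,206), stopper_l at (308,236), jar_s at (303,197), jar_m at (343,225), and jar_l is partly hidden. I'll refine with edge fits in both cameras, using the earlier pictures for jar_l.

```bash
cat >> h.py <<'E'
def circ(c,g,xy,z,r):
    p=np.array([proj(c,[xy[0]+r*np.cos(a),xy[1]+r*np.sin(a),z]) for a in A]).astype(np.float32)
    return cv2.remap(g,p[:,:1],p[:,1:],cv2.INTER_LINEAR)[:,0]
def score(c,g,t,xy,z0=0):
    b,r,bo,p,f,fl,k=D[t[-1]]
    def e(z,w,h=2.0): return np.clip(circ(c,g,xy,z0+z,w/2-h)-circ(c,g,xy,z0+z,w/2+h),-60,60).mean()
    return e(70,r) if t[0]=='j' else e(20,fl)+.5*e(42,k)
from scipy.optimize import minimize
def edge(c,t,xy,z0=0,win=12,img=None):
    g=cv2.cvtColor(c['img'] if img is None else img,cv2.COLOR_BGR2GRAY).astype(np.float32)
    x0=max(((score(c,g,t,(xy[0]+i,xy[1]+j),z0),xy[0]+i,xy[1]+j) for i in range(-win,win+1,3) for j in range(-win,win+1,3)))
    r=minimize(lambda q:-score(c,g,t,q,z0),x0[1:],method='Nelder-Mead',options=dict(initial_simplex=np.array(x0[1:])+[[0,0],[2,0],[0,2]],xatol=.1,fatol=.05))
    return r.x.round(1),round(-r.fun,1)
E
python3 - <<'E'
from h import *
for n in("top","scene"):
    c=np.load(f'{n}1.npy',allow_pickle=True).item()
    for t in P0:
        i0=cv2.imread(f'pics/{n}0.png')
        print(n,t,edge(c,t,P0[t],img=i0 if t=='jar_l' else None))
E
```

```text
top jar_l (array([419.9, 235.5]), np.float64(50.1))
top jar_s (array([ 525.7, -280.4]), np.float64(58.9))
top jar_m (array([ 426.7, -391.7]), np.float64(56.0))
top stopper_m (array([ 512.5, -167.7]), np.float64(69.1))
top stopper_s (array([ 418.6, -167.9]), np.float64(75.0))
top stopper_l (array([ 407.6, -281.7]), np.float64(59.9))
scene jar_l (array([420.5, 236.4]), np.float64(9.9))
scene jar_s (array([ 524. , -277.1]), np.float64(32.2))
scene jar_m (array([ 426.2, -386.2]), np.float64(40.3))
scene stopper_m (array([ 512.6, -163.6]), np.float64(41.6))
scene stopper_s (array([ 416.5, -162.9]), np.float64(39.8))
scene stopper_l (array([ 408.3, -276.4]), np.float64(35.9))
```

View pics/scene1c.png

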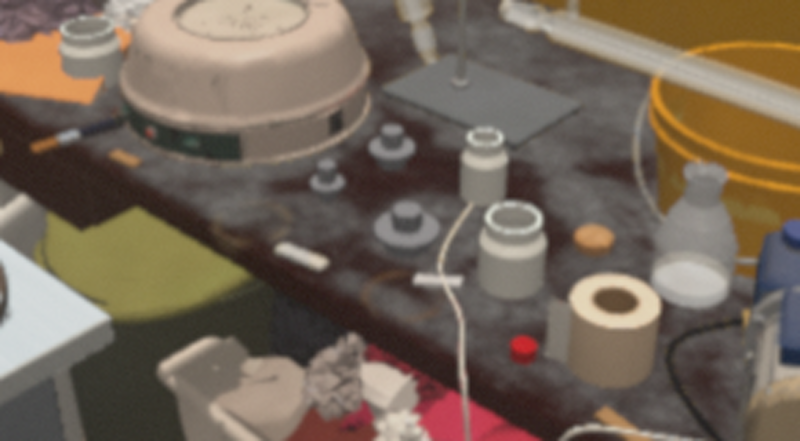

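Both cameras agree, apart from a steady offset of about 4 mm in y. I'll take the mean and close the fingers along world x, so that the y bias cancels between pick and place. First I go over stopper_s.

Request:
{"api": "step_arm", "payload": {"moves": [[-0.279, 0.435, 0.35, 0, 0, -0.553, 0], [-0.279, 0.435, 0.35, 0, 0, -0.553, 0], [-0.279, 0.435, 0.35, 0, 0, -0.553, 0], [-0.279, 0.435, 0.35, 0, 0, -0.553, 0], [-0.279, 0.435, 0.35, 0, 0, -0.553, 0], [-0.279, 0.435, 0.35, 0, 0, -0.553, 0], [-0.279, 0.435, 0.35, 0, 0, -0.553, 0], [-0.279, 0.435, 0.35, 0, 0, -0.553, 0]]}}

```text
time_s: 4.5
eef_pos: [417.4, -166.1, 161.1]
tcp_rot: [-0.001, 0.707, 0.707, -0.0]
ft_force: [0.1, 0.2, 0.1]
opening: 85.4
grip_force: 0.0
```

```bash
python3 - <<'E'
from h import *
c=imaging.camera('top'); print(monitor.read_state()['joint_positions'].round(2))
for t in P0: print(t,edge(c,t,P0[t]))
c=imaging.camera('scene'); print(edge(c,'jar_l',(421,239)))
E
```

```text
[-0.53  0.35  2.05 -0.    0.74 -0.53]
jar_l (array([418.2, 231.5]), np.float64(1.3))
jar_s (array([ 525.4, -280.2]), np.float64(59.2))
jar_m (array([ 426.6, -391.1]), np.float64(56.2))
stopper_m (array([ 518.9, -156.5]), np.float64(19.6))
stopper_s (array([ 421.4, -148.4]), np.float64(0.7))
stopper_l (array([ 407.6, -281.7]), np.float64(59.9))
(array([418.5, 239.4]), np.float64(11.5))
```

Request:
{"api": "step_arm", "payload": {"force": 30, "moves": [[0, 0, 0.34, 0, 0, 0, 0], [0, 0, 0.34, 0, 0, 0, 0], [0, 0, 0.34, 0, 0, 0, 0], [0, 0, 0.34, 0, 0, 0, 0], [0, 0, 0.34, 0, 0, 0, 255], [0, 0, 0.34, 0, 0, 0, 255], [0, 0, 0.34, 0, 0, 0, 255], [0, 0, 0.34, 0, 0, 0, 255]]}}

```text
time_s: 5.4
eef_pos: [418.4, -165.4, 27.2]
tcp_rot: [0.001, 0.708, 0.706, 0.0]
ft_force: [-0.4, 0.1, -0.6]
opening: 28.0
grip_force: 0.0
```

Request:
{"api": "step_arm", "payload": {"moves": [[0, 0, 0, 0, 0, 0, 255], [0, 0, 0, 0, 0, 0, 255], [0, 0, 0, 0, 0, 0, 255], [0, 0, 0, 0, 0, 0, 255]]}}

```text
time_s: 5.8
eef_pos: [418.2, -165.4, 26.6]
tcp_rot: [0.001, 0.708, 0.706, 0.0]
ft_force: [-0.9, 0.1, 10.4]
opening: 16.4
grip_force: 29.2
```

Request:
{"api": "step_arm", "payload": {"moves": [[0, 0, -0.1, 0, 0, 0, 255], [0, 0, -0.29, 0, 0, 0, 255], [0, 0, -0.29, 0, 0, 0, 255], [-0.283, 0.268, -0.29, 0, 0, 0, 255], [-0.283, 0.268, -0.29, 0, 0, 0, 255], [-0.283, 0.268, -0.29, 0, 0, 0, 255], [-0.283, 0.268, -0.29, 0, 0, 0, 255], [-0.283, 0.268, -0.29, 0, 0, 0, 255]]}}

```text
time_s: 6.6
eef_pos: [524.8, -279.2, 141.3]
tcp_rot: [-0.0, 0.708, 0.706, -0.0]
ft_force: [-1.7, -0.1, -0.1]
opening: 16.5
grip_force: 29.8
```

```bash
python3 - <<'E'
from h import *
s=monitor.read_state();print(s['eef_pos'],s['opening'],s['grip_force'],s['joint_positions'].round(2))
z0=s['eef_pos'][2]-26.5
for n in('scene','top'):
    c=imaging.camera(n)
    print(n,'held',edge(c,'stopper_s',s['eef_pos'][:2],z0,win=9),'jar_s',edge(c,'jar_s',(525,-279)))
    if n=='scene': cv2.imwrite('pics/held1.png',cv2.resize(c['img'][120:280,200:380],(720,640))[:600])
E
```

```text
[ 524.78791643 -279.2094158   141.2862662 ] 16.51637157627968 29.778636011760682 [-0.6   0.55  1.73 -0.    0.86 -0.6 ]
scene held (array([ 527.4, -278.4]), np.float64(17.0)) jar_s (array([ 524.2, -276.9]), np.float64(33.3))
top held (array([ 527.6, -286.6]), np.float64(1.1)) jar_s (array([ 536.4, -275.5]), np.float64(0.6))
```

View pics/held1.png

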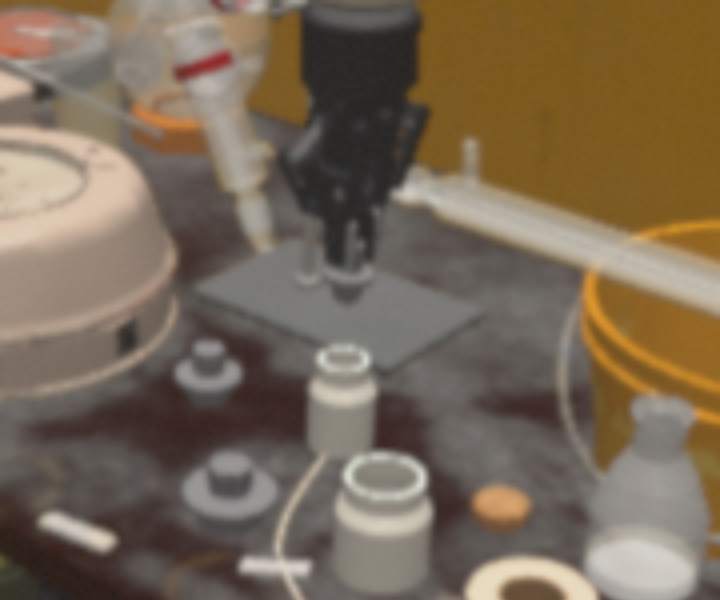

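The stopper is held upright, its foot at about (287,194) in the full picture, right above jar_s. Now I lower it.

Request:
{"api": "step_arm", "payload": {"moves": [[0, 0, 0.1, 0, 0, 0, 255], [0, 0, 0.12, 0, 0, 0, 255], [0, 0, 0.13, 0, 0, 0, 255], [0, 0, 0.14, 0, 0, 0, 255], [0, 0, 0.145, 0, 0, 0, 255], [0, 0, 0.147, 0, 0, 0, 255], [0, 0, 0.147, 0, 0, 0, 255]]}}

```text
time_s: 7.4
eef_pos: [524.9, -278.8, 83.5]
tcp_rot: [0.0, 0.708, 0.706, 0.0]
ft_force: [-0.5, -0.5, 0.3]
opening: 16.4
grip_force: 29.8
```

Request:
{"api": "step_arm", "payload": {"moves": [[0, 0, 0.004, 0, 0, 0, 255], [0, 0, 0.006, 0, 0, 0, 255], [0, 0, 0.007, 0, 0, 0, 255]]}}

```text
time_s: 7.7
eef_pos: [525.3, -279.1, 81.2]
tcp_rot: [0.001, 0.708, 0.706, 0.0]
ft_force: [-1.1, 0.5, 11.3]
opening: 16.8
grip_force: 29.8
```

Request:
{"api": "step_arm", "payload": {"moves": [[0, 0, 0, 0, 0, 0, 100], [0, 0, 0, 0, 0, 0, 0], [0, 0, 0, 0, 0, 0, 0], [0, 0, -0.1, 0, 0, 0, 0], [0, 0, -0.15, 0, 0, 0, 0], [0.283, -0.03, -0.15, 0, 0, 0, 0], [0.283, -0.03, -0.15, 0, 0, 0, 0], [0.283, -0.03, -0.15, 0, 0, 0, 0]]}}

```text
time_s: 8.5
eef_pos: [511.9, -161.9, 140.2]
tcp_rot: [-0.001, 0.707, 0.707, -0.0]
ft_force: [1.2, -0.6, -0.7]
opening: 85.6
grip_force: 0.0
```

```bash
python3 - <<'E'
from h import *
print(monitor.read_state()['eef_pos'])
c=imaging.camera('scene')
print(edge(c,'stopper_s',(525,-279),54,win=9))
cv2.imwrite('pics/r1.png',cv2.resize(c['img'][170:280,220:340],(600,550)))
E
```

```text
[ 511.88684777 -161.90295049  140.23293234]
(array([ 527.9, -274.9]), np.float64(10.8))
```

View pics/r1.png

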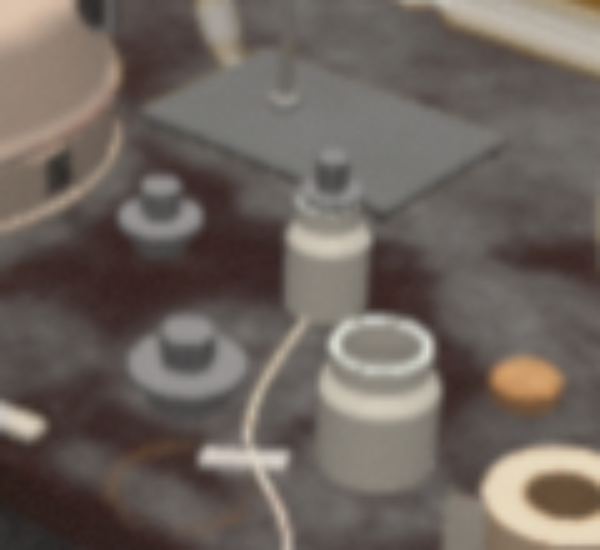

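stopper_s appears seated in jar_s, its knob at about (287,204); I'll check the tilt from the top later. Settle and descend on stopper_m.

Request:
{"api": "step_arm", "payload": {"moves": [[0, 0, 0.1, 0, 0, 0, 0], [0, 0, 0.15, 0, 0, 0, 0], [0, 0, 0.15, 0, 0, 0, 0]]}}

```text
time_s: 8.85
eef_pos: [512.2, -165.6, 77.9]
tcp_rot: [-0.002, 0.708, 0.706, -0.001]
ft_force: [-0.0, -0.1, 0.4]
opening: 85.3
grip_force: 0.0
```

```bash
python3 - <<'E'
from h import *
print(monitor.read_state()['eef_pos'])
c=imaging.camera('top'); g=cv2.cvtColor(c['img'],cv2.COLOR_BGR2GRAY)
print(edge(c,'jar_s',(525.5,-280)),edge(c,'stopper_s',(525,-280),54,win=9),edge(c,'stopper_m',P0['stopper_m']))
cv2.imwrite('pics/r2.png',cv2.resize(c['img'][170:250,250:360],(770,560),interpolation=cv2.INTER_CUBIC))
E
```

```text
[ 512.2485368  -165.60900845   77.91258528]
(array([ 526.9, -282.8]), np.float64(46.7)) (array([ 527.1, -281.8]), np.float64(67.2)) (array([ 510.4, -183.4]), np.float64(2.1))
```

View pics/r2.png

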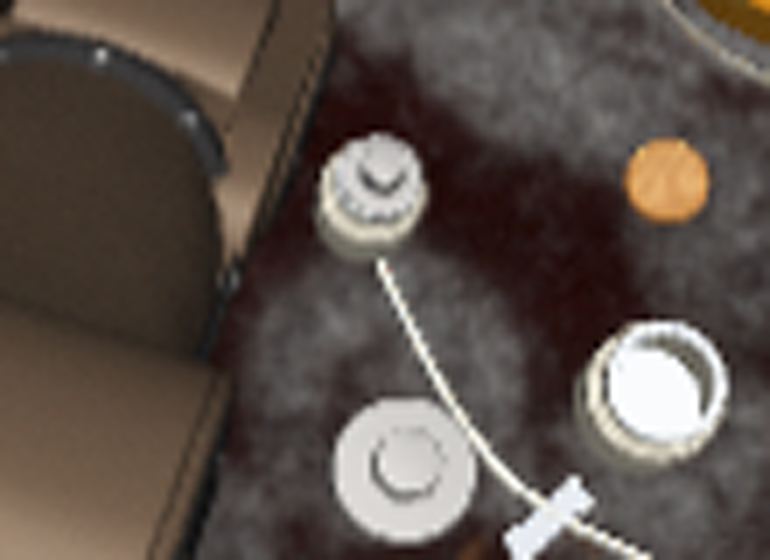

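stopper_s lies centred on jar_s at (304,195). Now I grasp stopper_m.

Request:
{"api": "step_arm", "payload": {"moves": [[0, 0, 0.12, 0, 0, 0, 0], [0, 0, 0.128, 0, 0, 0, 100], [0, 0, 0.128, 0, 0, 0, 255], [0, 0, 0.128, 0, 0, 0, 255], [0, 0, 0.128, 0, 0, 0, 255], [0, 0, 0.128, 0, 0, 0, 255], [0, 0, 0.128, 0, 0, 0, 255], [0, 0, 0.128, 0, 0, 0, 255]]}}

```text
time_s: 9.7
eef_pos: [513.7, -165.7, 30.6]
tcp_rot: [0.001, 0.708, 0.706, 0.0]
ft_force: [-1.7, 0.1, 8.9]
opening: 21.5
grip_force: 29.0
```

Request:
{"api": "step_arm", "payload": {"moves": [[0, 0, 0, 0, 0, 0, 255], [0, 0, 0, 0, 0, 0, 255]]}}

```text
time_s: 9.9
eef_pos: [513.7, -165.7, 30.5]
tcp_rot: [0.001, 0.708, 0.706, 0.0]
ft_force: [-1.5, -0.3, 10.2]
opening: 21.5
grip_force: 29.0
```

Request:
{"api": "step_arm", "payload": {"moves": [[0, 0, -0.1, 0, 0, 0, 255], [0, 0, -0.3, 0, 0, 0, 255], [0, 0, -0.3, 0, 0, 0, 255], [-0.558, -0.218, -0.3, 0, 0, 0, 255], [-0.558, -0.218, -0.3, 0, 0, 0, 255], [-0.558, -0.218, -0.3, 0, 0, 0, 255], [-0.558, -0.218, -0.3, 0, 0, 0, 255], [-0.558, -0.218, -0.3, 0, 0, 0, 255]]}}

```text
time_s: 10.7
eef_pos: [424.0, -390.7, 150.0]
tcp_rot: [0.001, 0.708, 0.706, -0.0]
ft_force: [0.3, 0.7, 0.0]
opening: 21.4
grip_force: 29.8
```

Request:
{"api": "step_arm", "payload": {"moves": [[-0.002, 0, 0.02, 0, 0, 0, 255], [-0.002, 0, 0.08, 0, 0, 0, 255]]}}

```text
time_s: 10.9
eef_pos: [425.2, -390.8, 118.8]
tcp_rot: [0.002, 0.709, 0.705, -0.0]
ft_force: [0.1, -0.6, -0.7]
opening: 21.2
grip_force: 29.8
```

```bash
python3 - <<'E'
from h import *
s=monitor.read_state();print(s['eef_pos'],s['opening'],s['grip_force'])
c=imaging.camera('scene')
print(edge(c,'jar_m',(426,-387)),edge(c,'stopper_m',s['eef_pos'][:2],s['eef_pos'][2]-30.5,win=9))
cv2.imwrite('pics/r3.png',cv2.resize(c['img'][160:290,230:360],(600,600)))
E
```

```text
[ 425.24595526 -390.84102757  118.80299504] 21.164493067638087 29.82076363870874
(array([ 425.2, -386.8]), np.float64(36.7)) (array([ 427.6, -388.8]), np.float64(24.1))
```

View pics/r3.png

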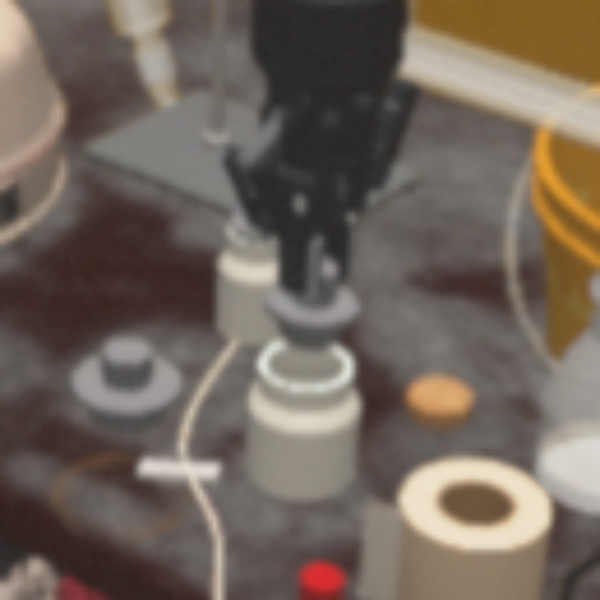

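Request:
{"api": "step_arm", "payload": {"moves": [[0.005, 0, 0.02, 0, 0, 0, 255], [0.005, 0, 0.04, 0, 0, 0, 255], [0.005, 0, 0.06, 0, 0, 0, 255], [0.005, 0, 0.07, 0, 0, 0, 255], [0.005, 0, 0.08, 0, 0, 0, 255], [0.005, 0, 0.08, 0, 0, 0, 255]]}}

```text
time_s: 11.55
eef_pos: [425.6, -387.4, 85.2]
tcp_rot: [0.001, 0.708, 0.706, -0.0]
ft_force: [2.1, -0.1, 1.6]
opening: 21.2
grip_force: 29.6
```

Request:
{"api": "step_arm", "payload": {"moves": [[0, 0, 0.003, 0, 0, 0, 255], [0, 0, 0.005, 0, 0, 0, 255]]}}

```text
time_s: 11.75
eef_pos: [425.8, -387.8, 84.4]
tcp_rot: [0.001, 0.708, 0.706, -0.0]
ft_force: [-2.2, 1.2, 12.8]
opening: 21.3
grip_force: 30.6
```

Request:
{"api": "step_arm", "payload": {"moves": [[0, 0, 0, 0, 0, 0, 100], [0, 0, 0, 0, 0, 0, 0], [0, 0, 0, 0, 0, 0, 0], [0, 0, -0.1, 0, 0, 0, 0], [0, 0, -0.16, 0, 0, 0, 0], [0.272, -0.045, -0.16, 0, 0, 0, 0], [0.272, -0.045, -0.16, 0, 0, 0, 0], [0.272, -0.045, -0.16, 0, 0, 0, 0]]}}

```text
time_s: 12.55
eef_pos: [406.0, -274.3, 147.0]
tcp_rot: [-0.001, 0.708, 0.707, 0.0]
ft_force: [-0.3, 0.2, -0.6]
opening: 85.4
grip_force: 0.0
```

Request:
{"api": "step_arm", "payload": {"moves": [[0, 0, 0.01, 0, 0, 0, 0], [0, 0, 0.15, 0, 0, 0, 0], [0, 0, 0.2, 0, 0, 0, 0], [0, 0, 0.2, 0, 0, 0, 0]]}}

```text
time_s: 12.95
eef_pos: [406.8, -278.7, 63.9]
tcp_rot: [-0.002, 0.708, 0.706, -0.0]
ft_force: [-0.9, -1.2, 0.3]
opening: 85.6
grip_force: 0.0
```

Request:
{"api": "step_arm", "payload": {"moves": [[0, 0, 0.08, 0, 0, 0, 0], [0, 0, 0.098, 0, 0, 0, 100], [0, 0, 0.098, 0, 0, 0, 255], [0, 0, 0.098, 0, 0, 0, 255], [0, 0, 0.098, 0, 0, 0, 255], [0, 0, 0.098, 0, 0, 0, 255], [0, 0, 0.098, 0, 0, 0, 255], [0, 0, 0.098, 0, 0, 0, 255]]}}

```text
time_s: 13.75
eef_pos: [408.0, -278.8, 29.1]
tcp_rot: [0.001, 0.708, 0.706, 0.0]
ft_force: [-1.5, -1.1, 6.1]
opening: 26.4
grip_force: 29.1
```

```bash
python3 - <<'E'
from h import *
s=monitor.read_state();print(s['eef_pos'],s['opening'],s['grip_force'],s['ft_force'])
c=imaging.camera('top')
print('s',edge(c,'stopper_s',(525,-280),54,win=6),edge(c,'jar_s',(525,-280),win=6),'m',edge(c,'stopper_m',(426,-390),54,win=6),edge(c,'jar_m',(426,-390),win=6),'jl',edge(c,'jar_l',(421,236),win=6))
cv2.imwrite('pics/r4.png',cv2.resize(c['img'][150:300,100:380],(800,429),interpolation=cv2.INTER_CUBIC))
for t in ('heating_mantle','retort_stand'): print(t,[(round(d['p'],2),at_z(c,d['at'],0).round(0)) for d in spotter.place_of(t,c)[:2]])
E
```

```text
[ 408.01775687 -278.80475459   29.0588351 ] 26.405214179297868 29.091109139844775 [-1.5089006  -1.08071324  6.11741885]
s (array([ 528.3, -279.9]), np.float64(53.4)) (array([ 527.9, -281.2]), np.float64(30.3)) m (array([ 428.2, -389.8]), np.float64(28.2)) (array([ 428.5, -390.4]), np.float64(30.5)) jl (array([420. , 235.6]), np.float64(50.3))
heating_mantle []
retort_stand []
```

View pics/r4.png

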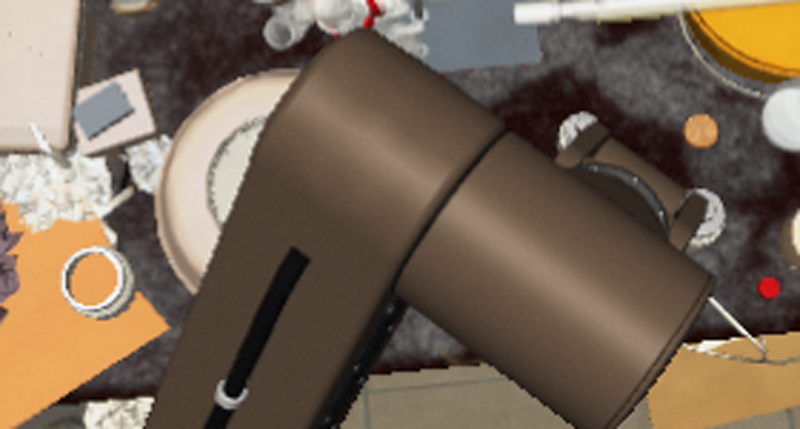

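Request:
{"api": "step_arm", "payload": {"moves": [[0, 0, -0.1, 0, 0, 0, 255], [0, 0, -0.3, 0, 0, 0, 255], [0, 0, -0.4, 0, 0, 0, 255], [0.3, 0.05, -0.5, 0, 0, 0, 255], [0.5, 0.08, -0.5, 0, 0, 0, 255], [0.647, 0.105, -0.5, 0, 0, 0, 255], [0.647, 0.105, -0.5, 0, 0, 0, 255], [0.647, 0.105, -0.5, 0, 0, 0, 255]]}}

```text
time_s: 14.7
eef_pos: [446.7, -37.9, 225.9]
tcp_rot: [0.001, 0.708, 0.706, 0.0]
ft_force: [0.8, -0.5, -0.8]
opening: 26.5
grip_force: 30.1
```

Request:
{"api": "step_arm", "payload": {"moves": [[0.688, -0.067, 0, 0, 0, 0, 255], [0.688, -0.067, 0, 0, 0, 0, 255], [0.688, -0.067, 0, 0, 0, 0, 255], [0.688, -0.067, 0, 0, 0, 0, 255], [0.688, -0.067, 0, 0, 0, 0, 255], [0.688, -0.067, 0, 0, 0, 0, 255], [0.688, -0.067, 0, 0, 0, 0, 255], [0.688, -0.067, 0, 0, 0, 0, 255]]}}

```text
time_s: 15.5
eef_pos: [420.6, 235.7, 225.0]
tcp_rot: [0.0, 0.708, 0.707, 0.0]
ft_force: [0.4, 0.5, -0.1]
opening: 26.3
grip_force: 30.1
```

Request:
{"api": "step_arm", "payload": {"moves": [[0, 0, 0.1, 0, 0, 0, 255], [0, 0, 0.2, 0, 0, 0, 255], [0, 0, 0.26, 0, 0, 0, 255], [0, 0, 0.26, 0, 0, 0, 255], [0, 0, 0.26, 0, 0, 0, 255]]}}

```text
time_s: 16.0
eef_pos: [421.5, 234.7, 121.3]
tcp_rot: [0.0, 0.709, 0.706, -0.0]
ft_force: [-0.1, -0.4, 0.1]
opening: 26.4
grip_force: 30.1
```

```bash
python3 - <<'E'
from h import *
s=monitor.read_state();e=s['eef_pos'];print(e,s['opening'],s['grip_force'])
c=imaging.camera('scene')
print(edge(c,'jar_l',(420,239),win=6),edge(c,'stopper_l',e[:2],e[2]-29,win=9))
cv2.imwrite('pics/r5.png',cv2.resize(c['img'][110:230,100:220],(600,600)))
c=imaging.camera('top')
print('s',edge(c,'stopper_s',(525,-280),54,win=6),edge(c,'jar_s',(525,-280),win=6),'m',edge(c,'stopper_m',(426,-390),54,win=6),edge(c,'jar_m',(426,-390),win=6))
cv2.imwrite('pics/r6.png',cv2.resize(c['img'][170:250,270:380],(770,560),interpolation=cv2.INTER_CUBIC))
E
```

```text
[421.46998695 234.73119583 121.30868085] 26.430792419044167 30.072994278743863
(array([418.2, 239.1]), np.float64(11.5)) (array([423. , 239.5]), np.float64(20.0))
s (array([ 527.1, -281.8]), np.float64(67.0)) (array([ 526.5, -282.8]), np.float64(46.7)) m (array([ 427.6, -390.7]), np.float64(56.7)) (array([ 428. , -391.6]), np.float64(45.7))
```

View pics/r5.png

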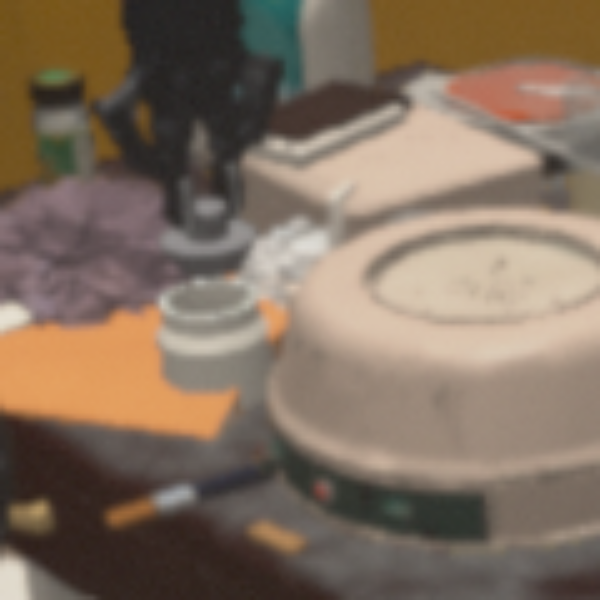

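View pics/r6.png

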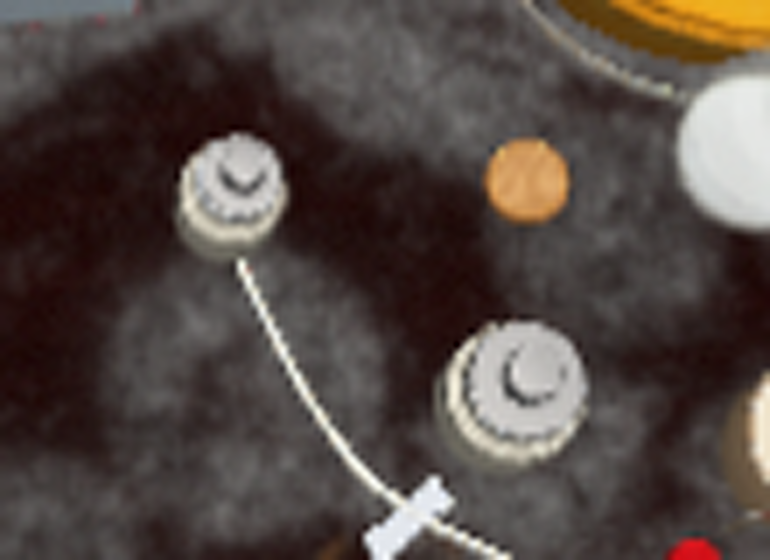

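stopper_s and stopper_m lie flat and centred on their jars, at about (304,195) and (343,225). stopper_l hangs over jar_l, so I lower it with a slight correction.

Request:
{"api": "step_arm", "payload": {"moves": [[0.002, -0.004, 0.02, 0, 0, 0, 255], [0.002, -0.004, 0.04, 0, 0, 0, 255], [0.002, -0.004, 0.06, 0, 0, 0, 255], [0.002, -0.004, 0.075, 0, 0, 0, 255], [0.002, -0.004, 0.085, 0, 0, 0, 255], [0.002, -0.004, 0.09, 0, 0, 0, 255]]}}

```text
time_s: 16.7
eef_pos: [419.5, 236.4, 84.1]
tcp_rot: [-0.0, 0.708, 0.706, -0.0]
ft_force: [0.5, 2.4, 1.3]
opening: 25.9
grip_force: 30.3
```

Request:
{"api": "step_arm", "payload": {"moves": [[0, 0, 0.003, 0, 0, 0, 255], [0, 0, 0.005, 0, 0, 0, 255]]}}

```text
time_s: 16.9
eef_pos: [420.0, 236.8, 83.2]
tcp_rot: [0.0, 0.708, 0.706, 0.001]
ft_force: [-2.0, 5.9, 16.5]
opening: 26.5
grip_force: 31.6
```

Request:
{"api": "step_arm", "payload": {"moves": [[0, 0, 0, 0, 0, 0, 100], [0, 0, 0, 0, 0, 0, 0], [0, 0, 0, 0, 0, 0, 0], [0, 0, -0.1, 0, 0, 0, 0], [0, 0, -0.2, 0, 0, 0, 0], [0, 0, -0.32, 0, 0, 0, 0], [0, 0, -0.4, 0, 0, 0, 0], [0, 0, -0.4, 0, 0, 0, 0]]}}

```text
time_s: 17.7
eef_pos: [420.5, 236.6, 246.4]
tcp_rot: [0.001, 0.708, 0.706, 0.003]
ft_force: [1.0, 1.0, -0.6]
opening: 85.5
grip_force: 0.0
```

Request:
{"api": "step_arm", "payload": {"moves": [[-0.7, 0.1, 0, 0, 0, 0, 0], [-0.7, 0.1, 0, 0, 0, 0, 0], [-0.7, 0.1, 0, 0, 0, 0, 0], [-0.7, 0.1, 0, 0, 0, 0, 0], [-0.7, 0.1, 0, 0, 0, 0, 0], [-0.7, 0.1, 0, 0, 0, 0, 0], [-0.7, 0.1, 0, 0, 0, 0, 0], [-0.7, 0.1, 0, 0, 0, 0, 0]]}}

```text
time_s: 18.5
eef_pos: [458.1, -44.3, 241.7]
tcp_rot: [-0.001, 0.709, 0.705, -0.0]
ft_force: [0.0, 0.3, 0.3]
opening: 85.3
grip_force: 0.0
```

```bash
python3 - <<'E'
from h import *
print(monitor.read_state()['eef_pos'])
c=imaging.camera('top'); s=imaging.camera('scene')
print(edge(c,'stopper_l',(420,236),54,win=6),edge(c,'jar_l',(420,236),win=6))
f=lambda im:cv2.resize(im,(390,390),interpolation=cv2.INTER_CUBIC)
cv2.imwrite('pics/r7.png',np.hstack([f(c['img'][220:280,108:168]),f(s['img'][150:210,120:180])]))
a=proj(s,[426,-388,70]).astype(int);b=proj(s,[525,-278,70]).astype(int)
cv2.imwrite('pics/r8.png',np.hstack([f(s['img'][q[1]-28:q[1]+28,q[0]-28:q[0]+28]) for q in(a,b)]))
E
```

```text
[458.07028063 -44.25039946 241.66500374]
(array([419.5, 235.9]), np.float64(33.7)) (array([421. , 237.5]), np.float64(21.3))
```

View pics/r7.png

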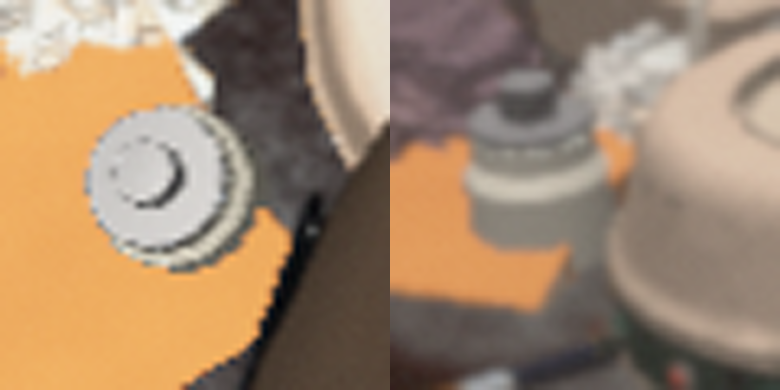

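View pics/r8.png

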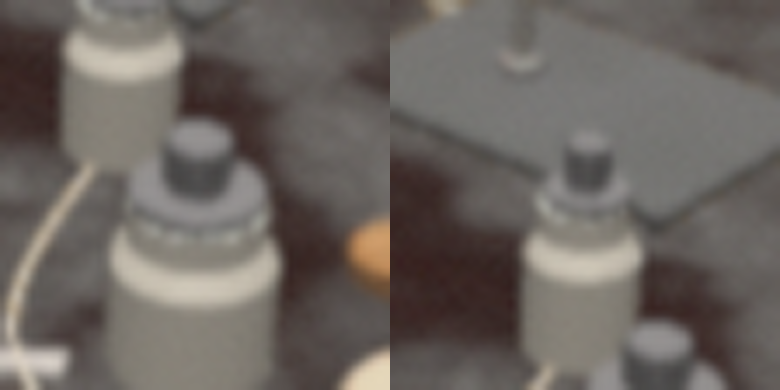

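All three stoppers sit level and centred: jar_l's flange is at about (135,247) in the top view, and the other two are flush on their rims in the scene view. The arm is clear of everything.

```bash
python3 -c "
from cell import job; print(job.job_done())"
```

```text
the job is handed in; nothing more can be done
None
```

The job is handed in: in the last pictures all three stoppers sit level on the rims of their own jars and the wooden cap and flask look undisturbed, but the hand-in gave no verdict.

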